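Load and contact a car module in the test jig

TASK

The car electronics module lies part-way into the test jig. Swing both ejector levers fully inward so that the module is seated fully home, and only then turn the cam by its crank, either way round, until its high point (the nose) bears squarely on the sprung contact block and has pushed it in. Leave the module seated, the levers in and the cam standing at its high point, and do not push the small tub and the plug on the jig out of place.

Things in the scene. Friction and masses are not known exactly. Their poses are not given: they have to be found in the camera images.
- jig: The test jig: a fixed aluminium base plate 170 mm (x) by 330 mm (y), 8 mm thick, carrying everything below. Its origin is on the underside of the plate, straight under the centre of the module's fully home position. +x is the direction in which the module goes in (an end stop stands there), +y points from the module to the contact block and cam. Two black guide walls (6 mm above the plate) flank the module. Only its place and yaw change from run to run.
- module_center (a point): Centre (half-way up) of the module, a loose flat steel box 110 mm (x) by 90 mm (y) by 22 mm high, about 0.35 kg, lying on the plate between the guides with 1 mm play each side; its top is 30 mm above the bench. Fully home it is at jig x = 0, y = 0, against the end stop; at the start it is 10 to 18 mm short of that (jig x negative). A row of brass contacts is on its +y side.
- lever_left (a joint): Angle (rad) of the left ejector lever, a steel arm 10 mm thick and about 47 mm long on a vertical pivot at jig (-60.5, +66) mm, its top 25 mm above the bench. 0 = swung fully in: it lies across the module's front (-x) face along jig -y and holds the module home; 1.57 = swung out, pointing along jig -x. It starts out at 0.9 to 1.4; it stays where it is left (light friction, 0.04 N m). Swinging in, its arm pushes the module's front corner towards +x.
- lever_left_post (a point): Middle of the graspable part of the round upright black post on the left lever: diameter 12 mm, 40 mm from the pivot axis along the arm; this point is 53 mm above the bench, the post's top 69 mm, its foot 25 mm.
- lever_right (a joint): Angle (rad) of the right ejector lever, the mirror image: pivot at jig (-60.5, -66) mm; 0 = swung fully in along jig +y, 1.57 = pointing along jig -x. Starts at 0.9 to 1.4.
- lever_right_post (a point): Middle of the round upright post of the right lever: diameter 12 mm, 40 mm from its pivot axis; 53 mm above the bench, top 69 mm. With both levers in, the two posts are 52 mm apart.
- cam (a joint): Angle (rad) of the cam, growing counter-clockwise seen from above. At 0 and equally at 6.28 its nose (high point) points along jig -y, squarely at the contact block, and the crank points along jig +y, away from it. At 3.14 the nose points away from the block and the crank lies over it. Starts anywhere from 1.3 to 4.98; it can turn from -0.6 to 6.9. Stays where it is left (friction 0.09 N m).
- cam_axis (a point): Point on the cam's vertical axis at jig (10, 105) mm, 30 mm above the bench. The dark steel cam plate is 14 mm thick: a disc of radius 18 mm with a rounded nose reaching 30 mm from the axis.
- cam_nose (a point): Tip of the cam's nose, 30 mm from the cam axis, 23 mm above the bench.
- crank_post (a point): Middle of the graspable part of the round upright black post at the end of the crank: diameter 16 mm, 55 mm from the cam axis, on the side opposite the nose; this point is 73 mm above the bench, the post's top 92 mm. The crank bar below it is 12 mm wide, 44 to 52 mm above the bench.
- contact_block (a joint): Travel (m) of the sprung contact block (the follower: black block with brass pins and a steel rear plate 78 mm wide, between the module and the cam), 0 = sprung fully back, growing as it is pushed along jig -y towards the module. The cam's nose meets its flat rear plate when about 1 rad from square on; at the high point the travel is 0.010 and the spring pushes back with 5.6 N.
- follower_face (a point): Centre of the flat rear face of the contact block, which the nose presses on; 20 mm from the cam axis when sprung back, 30 mm at the high point.
- screw_tub: A small white open tub, 44 mm across and 18 mm high, standing loose on the jig plate to the right (-y) of the module; not to be moved. Origin under its centre.
- plug: A small black connector plug 34 by 26 by 14 mm lying loose on the jig plate to the right (-y) of the module; not to be moved. Origin under its centre.
- module: The same module as module_center; origin at the centre of its underside.
There are look-alikes about, which are no part of the job. What is shaped like the module but orange or red is not meant.

How it is judged:
By the outcome, as a careful person would: the job done as asked, in the order asked, and still so for the second after the job is handed in, with the robot touching nothing.
It also fails if it takes over 67 s, if anything falls off the work surface, if the arm or the gripper's body presses on something with over 40 N, if the wrist force passes 120 N, or if a joint passes its speed limit or range.

ROBOT

A 7-joint arm with a two-finger parallel gripper is mounted at the origin on the work surface. World frame = base frame: x ahead of the robot, y to its left, z up, the work surface at z = 0. Lengths are in m, angles in rad, forces in N, time in s.
With the tool pointing down it reaches from about 0.425 to 1.025 m from the base axis. Payload 9.4 kg.
Tool frame: the origin (TCP) lies between the finger pads; the fingertips stand 11 mm ahead of it and the grasp point (between the pads) lies 8 mm behind it (robot.finger_overhang is the distance from the TCP to the fingertips, in m); y points along the fingers, x is the direction in which the jaws open and shut, and the axes are right-handed (so a half turn about y gives the same grasp; the last joint's range is limited). The gripper opens to 93 mm and grips with 3 to 60 N. Pads are 15 mm wide; open, the fingers measure 128 mm over their backs; the gripper's body (75 mm by 188 mm) begins 65 mm behind the grasp point.
Start: joints at [-1.368, 0.599, -0.003, 1.599, 0.002, 0.943, -0.08], TCP at [0.2, 0.697, 0.23] pointing down, gripper open.
Joint ranges: [-2.57, 2.57], [-0.35, 1.97], [-1.29, 1.29], [0.11, 2.56], [-1.05, 4.19], [0.11, 1.86], [-2.63, 2.63]. Speed limits (rad/s): [2.22, 2.22, 3.01, 3.01, 3.14, 3.14, 3.14].

INTERFACE

Orientations are given as a rotation vector (axis times angle).
In Python, from plant import robot gives the robot as it stands. Calls block until the motion is done:
- robot.move_to(position, orientation): joint-space move of the TCP to a pose.
- robot.move_linear(position, v=0.15, ori=None, max_force=None): straight line of the TCP; ori=None keeps the orientation; v is the mean speed in m/s. With max_force (N) it stops when the force on the tool has changed by that much, and returns True; else False.
- robot.move_joints(angles): joint-space move.
- robot.ungrasp() and robot.close_gripper(): open the fingers fully, or close them until they stop; the grip force is fixed at half the most.
- robot.pause(seconds).
- robot.ik(position, orientation): joint angles nearest the present ones, or None.
- robot.get_obs(): the state.
- robot.capture(name): name is "side" or "top" or "wrist"; returns a dict with "frame" (400x640x3 uint8, red, green, blue), "fx", "fy", "cx", "cy" (pixels), "D" ([k1, k2, p1, p2, k3] as OpenCV has them; the pictures are not rectified), "world_to_cam" (4x4, takes a point from world to camera coordinates); the wrist camera has in their place "hand_eye" (4x4, takes a point from camera to tool coordinates, whose origin is the TCP and whose axes are the tool frame's). Camera axes: x right, y down, z forward; pixel columns grow to the right and rows downward; lengths in m; the calibration is good to about 2 mm. A picture is of the moment at which its call begins: read the wrist's pose just before it. There is no depth.
A pose or a line that the arm cannot do raises robot.MotionError and nothing moves.
- robot.finish_job(): hands the job in, once; it reports no verdict.
The state is a dict: "time": time; "joints": joint angles; "joint_vel": joint speeds; "joint_efforts": joint torques, N m; "position": TCP position; "tcp_rot": TCP orientation; "ft_force": force on the tool from outside, world axes, zero at the start; "moment": the same for the moment, N m; "finger_gap": opening from 0.0 (shut) to 1.0 (fully open).
Only numpy, scipy, OpenCV 4.12 (cv2) and the standard library are available. Lean on these libraries where they do the work, as an engineer would, in place of code of your own. Each camera call takes 0.05 s, during which the arm holds its last target.

## Working session

There is one attempt and no reset: what is moved stays moved. The work goes in short steps, each a Python script; the robot and the scene stay as the last script left them, time stands still between calls to the robot, and variables do not carry over. Pictures are saved under pics/ and viewed, and the job is handed in when it is done.

```bash
ls; mkdir -p pics; python3 - <<'E'
from plant import robot
import cv2,json
o=robot.get_obs();print({k:o[k] for k in('time','position','tcp_rot','finger_gap')}, robot.finger_overhang)
for n in('side','top','wrist'):
    c=robot.capture(n);cv2.imwrite(f'pics/{n}0.png',c['frame'][:,:,::-1])
    print(n,c['fx'],c['fy'],c['cx'],c['cy'],c['D']);print(c.get('world_to_cam',c.get('hand_eye')))
E
```

```text
pics
{'time': 0.0, 'position': array([0.20012951, 0.69633895, 0.22879376]), 'tcp_rot': array([-1.32970049, -0.99992035,  1.00177083]), 'finger_gap': 1.0005767368674872} 0.011
side 415.66752103813565 415.66752103813565 318.51689266855226 205.9763534749648 [-0.0938981  0.         0.         0.         0.       ]
[[-0.90526989 -0.42445458 -0.01802063  0.4788795 ]
 [-0.1902733   0.44300724 -0.87609397  0.17641727]
 [ 0.37984537 -0.78967265 -0.48180349  0.55384249]
 [ 0.          0.          0.          1.        ]]
top 467.9553653893529 467.9553653893529 316.6996319473228 195.09008662517812 [-0.05405112  0.          0.          0.          0.        ]
[[ 2.71946147e-02 -9.99626758e-01  2.60721634e-03 -1.84753362e-02]
 [-9.94864318e-01 -2.73192505e-02 -9.74610016e-02  5.16343967e-01]
 [ 9.74958522e-02  5.65878871e-05 -9.95235930e-01  8.58129830e-01]
 [ 0.00000000e+00  0.00000000e+00  0.00000000e+00  1.00000000e+00]]
wrist 284.62184512854867 284.62184512854867 313.81513809544674 199.1477918475048 [-0.02819006  0.          0.          0.          0.        ]
[[ 9.99998201e-01  1.41687390e-03 -1.26107127e-03  3.58865083e-04]
 [ 1.58098858e-03 -2.55279436e-01  9.66866025e-01 -1.54928591e-01]
 [ 1.04800168e-03 -9.66866279e-01 -2.55281216e-01  6.93751700e-02]
 [ 0.00000000e+00  0.00000000e+00  0.00000000e+00  1.00000000e+00]]
```

View pics/top0.png

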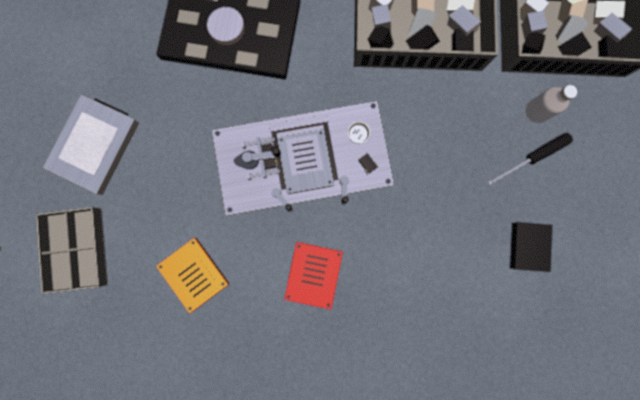

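View pics/side0.png

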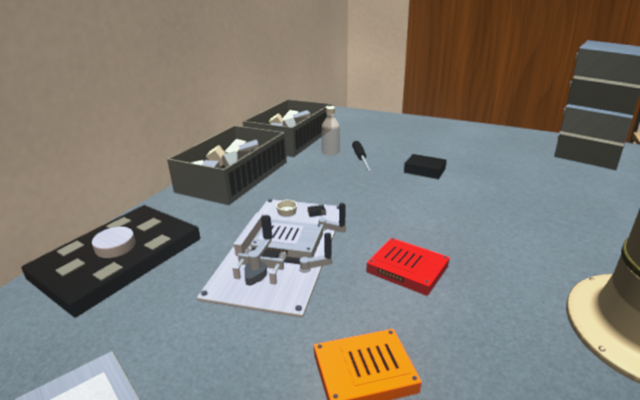

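View pics/wrist0.png

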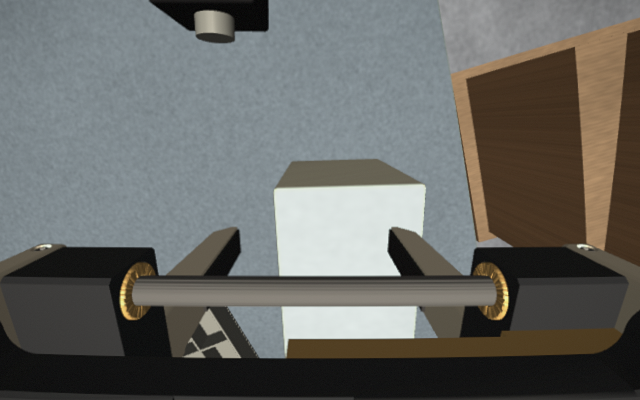

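```bash
cat > h.py <<'E'
import numpy as np,cv2
def cam(c):
    return np.array([[c['fx'],0,c['cx']],[0,c['fy'],c['cy']],[0,0,1.]]),np.array(c['D'],float)
def w2c(c,obs=None):
    if 'world_to_cam' in c: return np.array(c['world_to_cam'])
    T=np.eye(4);T[:3,:3]=cv2.Rodrigues(np.array(obs['tcp_rot'],float))[0];T[:3,3]=obs['position']
    return np.linalg.inv(T@np.array(c['hand_eye']))
def ray(c,W,uv):
    K,D=cam(c);n=cv2.undistortPoints(np.array([[uv]],float),K,D)[0,0]
    R=W[:3,:3];o=-R.T@W[:3,3];return o,R.T@np.array([n[0],n[1],1])
def onz(c,W,uv,z):
    o,d=ray(c,W,uv);return o+d*(z-o[2])/d[2]
def tri(rs):
    A=0;b=0
    for o,d in rs:
        d=d/np.linalg.norm(d);P=np.eye(3)-np.outer(d,d);A=A+P;b=b+P@o
    p=np.linalg.solve(A,b)
    return p,[np.linalg.norm((np.eye(3)-np.outer(d,d)/(d@d))@(p-o)) for o,d in rs]
def proj(c,W,p):
    K,D=cam(c);return cv2.projectPoints(np.array(p,float).reshape(-1,3),cv2.Rodrigues(W[:3,:3])[0],W[:3,3],K,D)[0][:,0]
E
python3 - <<'E'
import cv2
t=cv2.imread('pics/top0.png');cv2.imwrite('pics/top0c.png',cv2.resize(t[90:225,200:400],None,fx=4,fy=4,interpolation=2))
t=cv2.imread('pics/side0.png');cv2.imwrite('pics/side0c.png',cv2.resize(t[185:320,190:355],None,fx=4,fy=4,interpolation=2))
E
```

```text
(no output)
```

View pics/top0c.png

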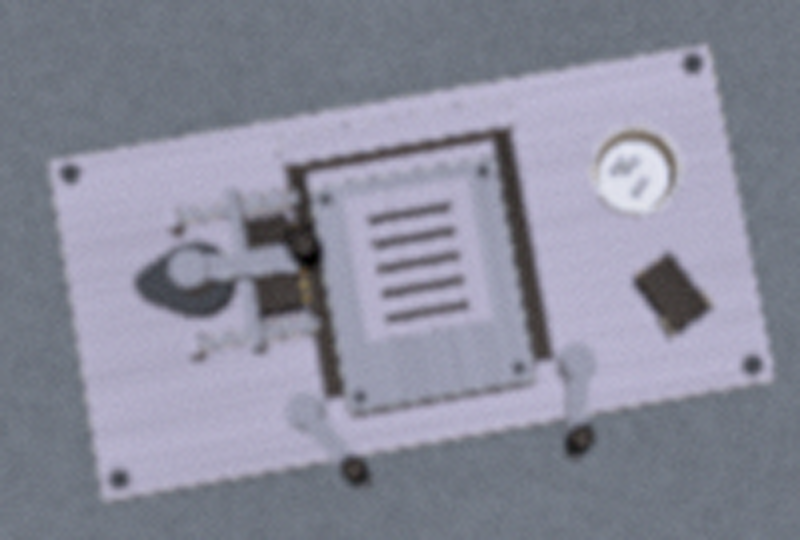

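View pics/side0c.png

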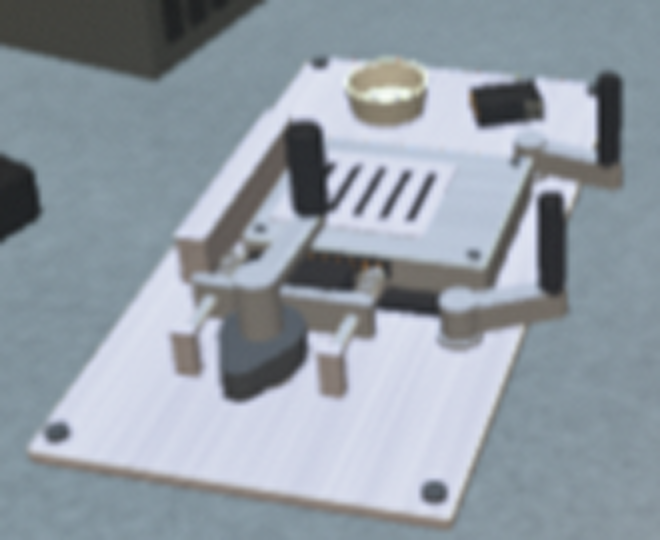

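```bash
cat > m0.py <<'E'
from plant import robot
from h import *
t=robot.capture('top');s=robot.capture('side');Wt,Ws=w2c(t),w2c(s)
T=lambda x,y:(200+(x+.5)/4-.5,90+(y+.5)/4-.5)
S=lambda x,y:(190+(x+.5)/4-.5,185+(y+.5)/4-.5)
# screws by contours in top view crop for sub-pixel
f=cv2.imread('pics/top0.png');g=cv2.cvtColor(f,6)
def blob(cx,cy,r=4):
    u,v=T(cx,cy);u0,v0=int(round(u)),int(round(v));p=g[v0-r:v0+r+1,u0-r:u0+r+1].astype(float)
    w=np.clip(np.median(p)-20-p,0,None);yy,xx=np.mgrid[-r:r+1,-r:r+1];return u0+(w*xx).sum()/w.sum(),v0+(w*yy).sum()/w.sum()
sc=[onz(t,Wt,blob(*p),.009)[:2] for p in[(70,173),(692,63),(752,364),(119,478)]]
sc=np.array(sc);print('screws',sc.round(4)); print('sides',[np.linalg.norm(sc[i]-sc[i-1]).round(4) for i in range(4)])
yd=sc[0]-sc[1]+sc[3]-sc[2];yaw=np.arctan2(yd[1],yd[0])-np.pi/2;print('yaw',yaw,'ctr',sc.mean(0))
R=np.array([[np.cos(yaw),-np.sin(yaw)],[np.sin(yaw),np.cos(yaw)]])
cor=np.array([onz(t,Wt,T(*p),.008)[:2] for p in[(50,160),(710,45),(772,380),(105,499)]]);print('corner sides',[np.linalg.norm(cor[i]-cor[i-1]).round(4) for i in range(4)],cor.mean(0))
P={}
for n,a,b in[('crank_hub_top',(188,268),(262,278)),('crank_post_top',(302,240),(305,128)),('L_hub',(305,412),(460,300)),('R_hub',(576,362),(531,143)),('L_post_top',(355,470),(551,197)),('R_post_top',(580,438),(609,78))]:
    p,e=tri([ray(t,Wt,T(*a)),ray(s,Ws,S(*b))]);P[n]=p;print(n,p.round(4),np.round(e,4))
H={'crank_hub_top':.052,'L_hub':.025,'R_hub':.025,'crank_post_top':.092,'L_post_top':.069,'R_post_top':.069}
TP={'crank_hub_top':(188,268),'crank_post_top':(302,243),'L_hub':(305,412),'R_hub':(576,362),'L_post_top':(355,470),'R_post_top':(580,438)}
J={'crank_hub_top':(.01,.105),'L_hub':(-.0605,.066),'R_hub':(-.0605,-.066)}
for n in H:
    q=onz(t,Wt,T(*TP[n]),H[n])[:2];print(n,'top@z',q.round(4),'jig origin est',(q-R@np.array(J[n])).round(4) if n in J else '')
E
python3 m0.py
```

```text
screws [[ 0.6349  0.1936]
 [ 0.6986 -0.1095]
 [ 0.5498 -0.1407]
 [ 0.4861  0.1625]]
sides [np.float64(0.152), np.float64(0.3098), np.float64(0.1521), np.float64(0.3098)]
yaw 0.2069945948286005 ctr [0.59233936 0.02647731]
corner sides [np.float64(0.1687), np.float64(0.3289), np.float64(0.1685), np.float64(0.3263)] [0.59214745 0.02599335]
crank_hub_top [0.5802 0.1261 0.0532] [0.0015 0.0015]
crank_post_top [0.5889 0.0712 0.0896] [0.0001 0.0001]
L_hub [0.5194 0.0729 0.0249] [0.0001 0.0001]
R_hub [ 0.5464 -0.0548  0.0237] [0.0003 0.0003]
L_post_top [0.4899 0.046  0.0667] [0.0004 0.0004]
R_post_top [ 0.5065 -0.0547  0.0676] [0.0001 0.0001]
crank_hub_top top@z [0.5819 0.127 ] jig origin est [0.5936 0.0222]
L_hub top@z [0.5192 0.0729] jig origin est [0.592  0.0207]
R_hub top@z [ 0.5466 -0.0546] jig origin est [0.5922 0.0224]
crank_post_top top@z [0.5872 0.071 ] jig origin est 
L_post_top top@z [0.4893 0.0457] jig origin est 
R_post_top top@z [ 0.5065 -0.0546] jig origin est
```

Candidates: orange box at top (192,275) and red box at (315,275) are look-alikes, and the black box at (531,246) is unrelated. The grey module in the jig at (305,160) is the one meant. In the top view the posts are at (288,207) left, (345,199) right and (275,150) crank. The crops confirm these, and their triangulated heights match the text within 3 mm.

```bash
cat >> h.py <<'E'
YAW=0.207;O=np.array([.5926,.0217])
RJ=np.array([[np.cos(YAW),-np.sin(YAW)],[np.sin(YAW),np.cos(YAW)]])
def j2w(p): return O+RJ@np.array(p,float)
def w2j(p): return RJ.T@(np.array(p[:2])-O)
def ori(psi):
    x=np.array([np.cos(psi),np.sin(psi),0]);y=np.array([0,0,-1.]);return cv2.Rodrigues(np.c_[x,y,np.cross(x,y)])[0].ravel()
def lever(side,a): # post jig pos, tangent (inward) jig angle
    s=-1 if side=='L' else 1
    p=np.array([-.0605,-s*.066])+.04*np.array([-np.sin(a),s*np.cos(a)])
    return p,np.arctan2(s*np.sin(a),np.cos(a))
def crank(c):  # post, ccw tangent angle (jig)
    th=np.pi/2+c;return np.array([.01,.105])+.055*np.array([np.cos(th),np.sin(th)]),th+np.pi/2
E
python3 - <<'E'
from plant import robot
from h import *
o=robot.get_obs();R=cv2.Rodrigues(o['tcp_rot'])[0];print(R.round(2))
p=[('L',w2j([.4896,.0458])),('R',w2j([.5065,-.0547])),('C',w2j([.588,.0711]))]
for n,q in p:
    print(n,q.round(4))
d=p[0][1]-[-.0605,.066];aL=np.arctan2(-d[0],-d[1]);d2=p[1][1]-[-.0605,-.066];aR=np.arctan2(-d2[0],d2[1]);d3=p[2][1]-[.01,.105];c=(np.arctan2(d3[1],d3[0])-np.pi/2)%(2*np.pi)
print(aL,aR,c,[np.hypot(*x) for x in(d,d2,d3)])
def t(n,P,ps,z):
    w=j2w(P)
    for k in(0,np.pi):
        q=robot.ik([w[0],w[1],z],ori(ps+YAW+k));print(n,round(k,1),None if q is None else np.round(q,2))
for a in(aL,0):t('L',*lever('L',a),.052)
for a in(aR,0):t('R',*lever('R',a),.052)
for a in(c,c/2,0,1.5*np.pi,2*np.pi):t('C%.2f'%a,*crank(a),.072)
E
```

```text
[[ 0.28 -0.   -0.96]
 [ 0.96 -0.    0.28]
 [-0.   -1.   -0.  ]]
L [-0.0958  0.0448]
R [-0.1    -0.0571]
C [0.0057 0.0493]
1.0296152098419808 1.3483418371783236 3.0636868575645897 [np.float64(0.041241350243549496), np.float64(0.040461033945273076), np.float64(0.0558786689190864)]
L 0 [-0.38  0.64  0.25  2.27 -0.57  0.28 -0.45]
L 3.1 [-0.06  0.63 -0.22  2.25  0.45  0.3   1.65]
L 0 [-0.25  0.65  0.12  2.19 -0.23  0.32  0.27]
L 3.1 [ 0.15  0.68 -0.47  2.16  0.71  0.46  2.46]
R 0 [ 0.09  0.63 -0.13  2.22  0.27  0.3   1.28]
R 3.1 [-0.24  0.67  0.36  2.24 -0.7   0.34 -0.87]
R 0 [-0.15  0.65  0.1   2.16 -0.2   0.33  0.33]
R 3.1 [ 0.26  0.69 -0.5   2.14  0.72  0.48  2.55]
C3.06 0 [-0.35  0.67  0.2   2.04 -0.28  0.46  0.19]
C3.06 3.1 [ 0.11  0.7  -0.5   2.01  0.6   0.58  2.47]
C1.53 0 [-0.63  0.67  0.46  2.17 -0.68  0.45 -1.03]
C1.53 3.1 [-0.25  0.62 -0.11  2.14  0.17  0.39  1.25]
C0.00 0 [-0.06  0.71 -0.51  1.99  0.6   0.59  2.36]
C0.00 3.1 [-0.53  0.67  0.2   2.03 -0.27  0.47  0.07]
C4.71 0 [-0.22  0.7  -0.13  1.89  0.15  0.56  1.33]
C4.71 3.1 [-0.65  0.78  0.57  1.92 -0.68  0.64 -1.02]
C6.28 0 [-0.06  0.71 -0.51  1.99  0.6   0.59  2.36]
C6.28 3.1 [-0.53  0.67  0.2   2.03 -0.27  0.47  0.07]
```

```bash
python3 - <<'E'
from plant import robot
from h import *
P,ps=lever('L',1.03);w=j2w(P)
robot.move_to([w[0],w[1],.16],ori(ps+YAW))
o=robot.get_obs();c=robot.capture('wrist');cv2.imwrite('pics/w1.png',c['frame'][:,:,::-1]);print(o['time'],o['position'])
W=w2c(c,o);print(proj(c,W,[[*j2w(P),.069],[*j2w(lever('R',1.348)[0]),.069],[*j2w(crank(3.06)[0]),.092],[*j2w((-.0605,.066)),.025],[*j2w((-.0605,-.066)),.025],[*j2w((.01,.105)),.052]]).round(0))
E
```

```text
2.7833 [0.49074318 0.04761032 0.1599544 ]
[[313. 207.]
 [402. 264.]
 [377. 102.]
 [313. 157.]
 [418. 220.]
 [317.  66.]]
```

View pics/w1.png

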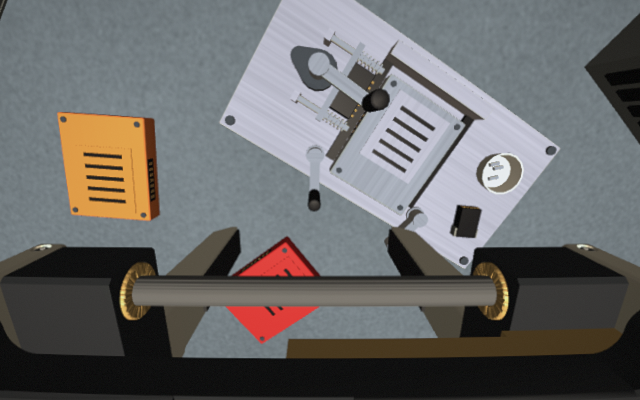

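```bash
cat >> h.py <<'E'
def swing(robot,side,a0,ends):
    z=.052
    P,ps=lever(side,a0);w=j2w(P)
    o=robot.get_obs()
    if np.hypot(*(o['position'][:2]-w))>.004: robot.move_to([*w,.14],ori(ps+YAW))
    robot.move_linear([*w,z],v=.15,max_force=15);print('down',robot.get_obs()['position'])
    robot.close_gripper();o=robot.get_obs();print('gap mm',o['finger_gap']*93,o['ft_force'])
    n=int(np.ceil((a0-.1)/.22))
    for a in list(np.linspace(a0,.1,n+1)[1:])+ends:
        P,ps=lever(side,a);st=robot.move_linear([*j2w(P),z],v=.08,ori=ori(ps+YAW),max_force=45)
        o=robot.get_obs();print('a %.2f'%a,st,w2j(o['position']).round(4),o['ft_force'].round(1),round(o['time'],1))
        if st: break
E
python3 - <<'E'
from plant import robot
from h import *
swing(robot,'L',1.03,[0,-.04])
c=robot.capture('wrist');cv2.imwrite('pics/w2.png',c['frame'][:,:,::-1])
c=robot.capture('top');cv2.imwrite('pics/t2.png',cv2.resize(c['frame'][90:225,200:400,::-1],None,fx=4,fy=4,interpolation=2))
E
```

```text
down [0.49074474 0.04658029 0.0523935 ]
gap mm 11.387472914622773 [-0.08285175  0.62668797  0.63758036]
a 0.84 False [-0.0904  0.0392] [-0.9 -0.1 -0.1] 5.3
a 0.66 False [-0.0851  0.0342] [-1.2 -2.1 -0.2] 5.6
a 0.47 False [-0.0789  0.0302] [ 0.6 -2.5 -0.1] 5.9
a 0.29 False [-0.072   0.0273] [ 0.4 -5.   0.8] 6.3
a 0.10 False [-0.0645  0.0258] [ 1.2 -6.1  0.1] 6.6
a 0.00 False [-0.0606  0.0255] [ 1.2 -5.9 -0.7] 6.9
a -0.04 False [-0.0601  0.0255] [-0.6 -6.5  2.8] 7.1
```

View pics/w2.png

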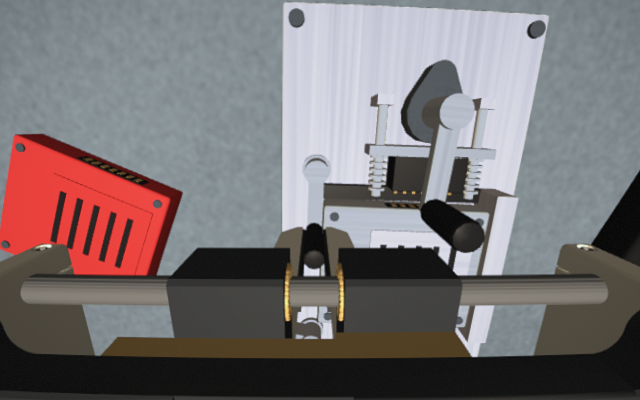

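View pics/t2.png

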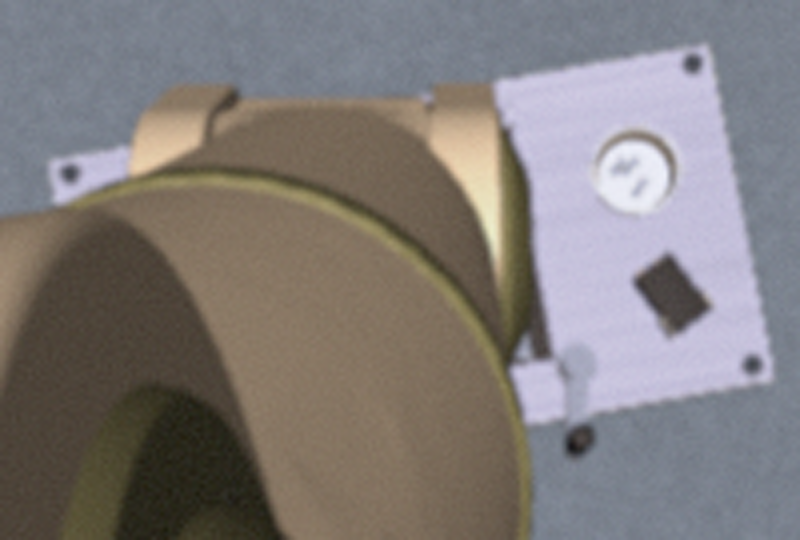

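The left lever looks in along jig -y: its hub is at (316,165) and the gripped post at (313,245). I'll press a little further to be sure it is at its stop, then release and do the right one.

```bash
python3 - <<'E'
from plant import robot
from h import *
P,ps=lever('L',0)
for dx in(.003,.005):
    st=robot.move_linear([*j2w(P+[dx,0]),.052],v=.03,max_force=25);o=robot.get_obs();print(st,w2j(o['position']).round(4),RJ.T@o['ft_force'][:2])
    if st:break
robot.ungrasp()
o=robot.get_obs();robot.move_linear([*o['position'][:2],.14],v=.2)
swing(robot,'R',1.348,[0,-.04])
P,ps=lever('R',0)
for dx in(.003,.005):
    st=robot.move_linear([*j2w(P+[dx,0]),.052],v=.03,max_force=25);o=robot.get_obs();print(st,w2j(o['position']).round(4),RJ.T@o['ft_force'][:2])
    if st:break
robot.ungrasp()
o=robot.get_obs();robot.move_linear([*o['position'][:2],.14],v=.2)
o=robot.get_obs();c=robot.capture('wrist');cv2.imwrite('pics/w3.png',c['frame'][:,:,::-1])
c=robot.capture('side');cv2.imwrite('pics/s3.png',cv2.resize(c['frame'][165:320,190:385,::-1],None,fx=3.8,fy=3.8,interpolation=2))
print(o['time'])
E
```

```text
False [-0.06    0.0255] [-5.21309287 -5.78987069]
False [-0.0599  0.0255] [-10.65401231  -6.41100271]
down [ 0.50717287 -0.05426903  0.05227503]
gap mm 11.292573383048431 [-0.28041647 -0.06092424 -0.32913441]
a 1.14 False [-0.0969 -0.0492] [-0.5  1.   0.1] 13.0
a 0.93 False [-0.0927 -0.0421] [ 0.1  1.9 -0.7] 13.3
a 0.72 False [-0.0873 -0.036 ] [-0.6  1.9  0.7] 13.7
a 0.52 False [-0.0805 -0.031 ] [-0.5  4.2  0.9] 14.1
a 0.31 False [-0.0728 -0.0276] [-0.7  4.9  1. ] 14.4
a 0.10 False [-0.0646 -0.0257] [-0.1  6.7  1.8] 14.8
a 0.00 False [-0.0607 -0.0255] [-1.4  5.9  1.9] 15.0
a -0.04 False [-0.0601 -0.0255] [-3.4  6.3  2.9] 15.3
False [-0.06   -0.0255] [-5.09704825  6.33040899]
False [-0.0598 -0.0255] [-9.28919993  6.41928506]
17.7083
```

View pics/w3.png

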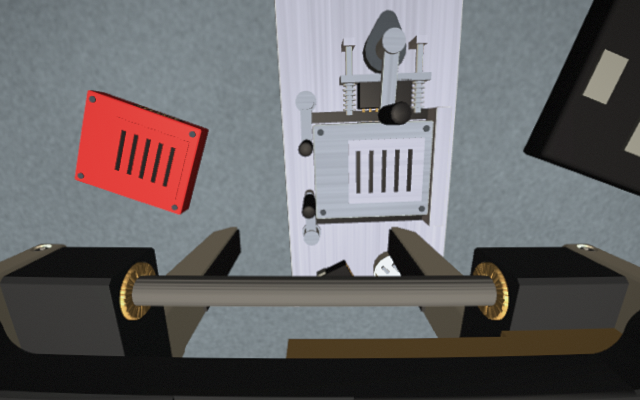

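View pics/s3.png

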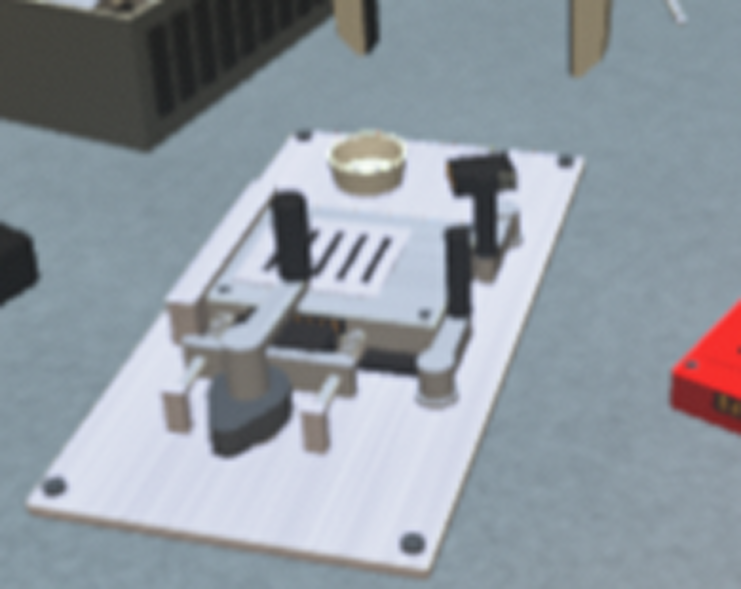

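Both levers lie in. In the wrist view the posts are at (306,148) and (309,205) along the module front, and the module's rear edge is against the stop. Pressing was blocked at about 10 N at jig x -60. The tub and plug are unmoved. Next is the crank.

```bash
python3 - <<'E'
from plant import robot
from h import *
c0=3.06;z=.073
P,t=crank(c0);w=j2w(P)
robot.move_to([*w,.16],ori(t+YAW))
robot.move_linear([*w,z],v=.15,max_force=15);print(robot.get_obs()['position'])
robot.close_gripper();o=robot.get_obs();print('gap',o['finger_gap']*93,o['ft_force'].round(1),o['time'])
for a in np.linspace(c0,2*np.pi,14)[1:]:
    P,t=crank(a)
    try: st=robot.move_linear([*j2w(P),z],v=.1,ori=ori(t+YAW),max_force=45)
    except robot.MotionError as e: print('ERR',a,e);break
    o=robot.get_obs();q=w2j(o['position'])-[.01,.105];print('c %.2f'%a,st,'act %.3f'%((np.arctan2(q[1],q[0])-np.pi/2)%(2*np.pi)),o['ft_force'].round(1),round(o['time'],1),np.round(o['joints'][[2,4,6]],2))
    if st: break
c=robot.capture('wrist');cv2.imwrite('pics/w4.png',c['frame'][:,:,::-1])
E
```

```text
[0.58784533 0.07118027 0.07335148]
gap 15.172427237119914 [ 1.3 -1.4 -0.3] 20.2083
c 3.31 False act 3.312 [ 2.3 -0.8 -0.9] 20.6 [ 0.13 -0.18  0.32]
c 3.56 False act 3.556 [ 4.1 -2.2 -1. ] 21.0 [ 0.07 -0.09  0.48]
c 3.80 False act 3.802 [ 5.4 -1.4 -1.4] 21.4 [ 0.   -0.01  0.63]
c 4.05 False act 4.052 [ 5.5 -1.6 -1.8] 21.8 [-0.06  0.08  0.79]
c 4.30 False act 4.303 [ 6.5 -1.1 -2.7] 22.2 [-0.13  0.15  0.95]
c 4.55 False act 4.553 [ 7.1 -0.6 -2.4] 22.6 [-0.19  0.23  1.1 ]
c 4.80 False act 4.803 [ 6.3  0.3 -2.9] 23.0 [-0.26  0.3   1.26]
c 5.04 False act 5.053 [ 5.3  2.  -2.4] 23.4 [-0.32  0.38  1.42]
c 5.29 False act 5.303 [ 5.7  1.6 -2. ] 23.8 [-0.39  0.45  1.58]
c 5.54 False act 5.551 [ 4.9  2.1 -1.1] 24.2 [-0.45  0.52  1.74]
c 5.79 False act 5.798 [ 3.5  1.3 -0.6] 24.6 [-0.51  0.59  1.91]
c 6.04 False act 6.043 [ 1.4  2.7 -0.1] 25.0 [-0.58  0.65  2.08]
c 6.28 False act 0.005 [0.7 2.7 2.3] 25.4 [-0.64  0.72  2.25]
```

View pics/w4.png

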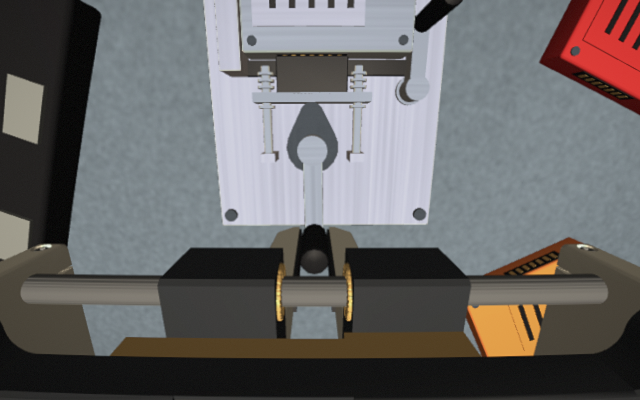

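The nose tip (313,103) bears on the rear plate, and hub (313,152) and crank line up square to it. I'll release, back off and check.

```bash
python3 - <<'E'
from plant import robot
from h import *
robot.ungrasp()
o=robot.get_obs();robot.move_linear([*o['position'][:2],.20],v=.2)
o=robot.get_obs();c=robot.capture('wrist');cv2.imwrite('pics/w5.png',c['frame'][:,:,::-1])
np.savez('w5.npz',W=w2c(c,o))
q=np.array([-1.368,.599,-.003,1.599,.002,.943,-.08]);robot.move_joints(q)
c=robot.capture('top');cv2.imwrite('pics/top5.png',c['frame'][:,:,::-1]);cv2.imwrite('pics/t5.png',cv2.resize(c['frame'][90:225,200:400,::-1],None,fx=4,fy=4,interpolation=2))
c=robot.capture('side');cv2.imwrite('pics/s5.png',cv2.resize(c['frame'][185:320,190:355,::-1],None,fx=4,fy=4,interpolation=2));print(robot.get_obs()['time'])
E
```

```text
29.95
```

View pics/w5.png

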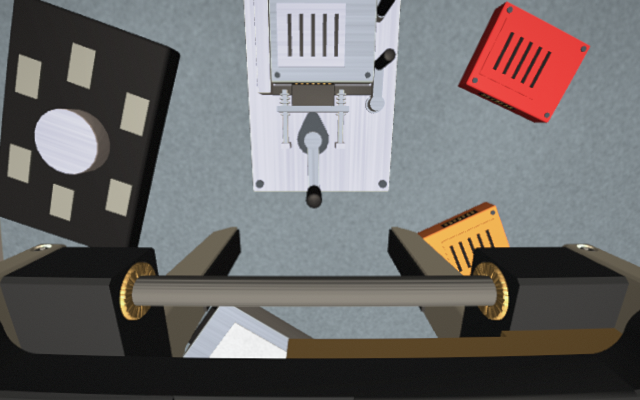

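View pics/t5.png

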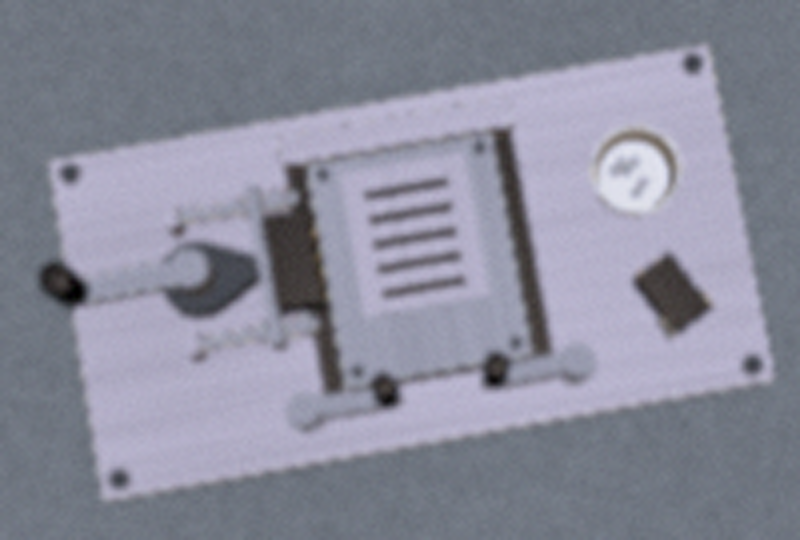

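View pics/s5.png

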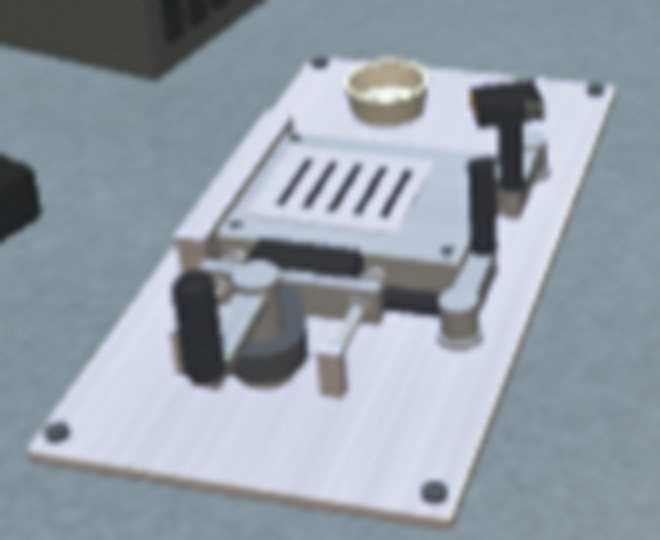

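```bash
cat > m5.py <<'E'
from plant import robot
from h import *
t=robot.capture('top');s=robot.capture('side');w=robot.capture('wrist');Wt,Ws=w2c(t),w2c(s);Ww=np.load('w5.npz')['W']
T=lambda x,y:(200+(x+.5)/4-.5,90+(y+.5)/4-.5)
S=lambda x,y:(190+(x+.5)/4-.5,185+(y+.5)/4-.5)
for n,a,b in[('crank_post_top',(56,280),(194,282)),('L_top',(385,385),(482,164)),('R_top',(494,368),(511,113))]:
    p,e=tri([ray(t,Wt,T(*a)),ray(s,Ws,S(*b))]);print(n,p.round(4),np.round(e,4),'jig',w2j(p).round(4),'top-plane',w2j(onz(t,Wt,T(*a),.092 if 'c' in n else .069)).round(4))
m=np.array([w2j(onz(t,Wt,T(*p),.030)) for p in[(322,174),(479,147),(516,342),(357,371)]]);print('module screws jig',m.round(4),m.mean(0).round(4))
# dark cam mask / post in the wrist view
f=cv2.imread('pics/w5.png');cv2.imwrite('pics/w5c.png',cv2.resize(f[70:215,240:400],None,fx=4,fy=4,interpolation=2))
E
python3 m5.py
```

```text
crank_post_top [0.5685 0.1795 0.0893] [0.0001 0.0001] jig [0.0088 0.1594] top-plane [0.0081 0.1589]
L_top [0.5279 0.0335 0.0661] [0.0004 0.0004] jig [-0.0609  0.0248] top-plane [-0.0608  0.0248]
R_top [ 0.5375 -0.0154  0.0628] [0.0003 0.0003] jig [-0.0615 -0.025 ] top-plane [-0.062  -0.0247]
module screws jig [[ 0.049   0.0375]
 [ 0.0485 -0.0384]
 [-0.0469 -0.0387]
 [-0.0471  0.0374]] [ 0.0009 -0.0005]
```

View pics/w5c.png

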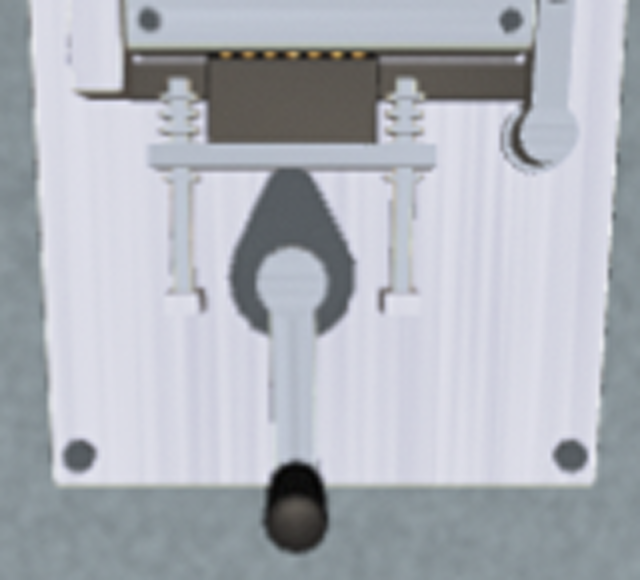

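```bash
cat >> m5.py <<'E'
C=lambda x,y:(240+(x+.5)/4-.5,70+(y+.5)/4-.5)
r=lambda x,y,z:w2j(onz(w,Ww,C(x,y),z))
s1,s2=r(79,455,.009),r(570,455,.009);b1,b2=r(150,170,.026),r(435,170,.026)
h,p=r(291,281,.052),r(296,522,.092);n=r(291,170,.030);n2=r(291,281,.052)
print('screw line',s1.round(4),s2.round(4),np.arctan2(*(s1-s2)[::-1]));print('face',b1.round(4),b2.round(4),np.arctan2(*(b1-b2)[::-1]))
d=p-h;print('hub',h.round(4),'post',p.round(4),np.hypot(*d),'cam',np.arctan2(-d[0],d[1]),'nose',n.round(4))
E
python3 m5.py|tail -3
```

```text
screw line [0.0775 0.1591] [-0.0744  0.159 ] 0.0004533330092914147
face [0.0509 0.0752] [-0.028   0.0752] 0.0008098044197292781
hub [0.0118 0.1041] post [0.0105 0.1584] 0.05431298105810978 cam 0.023579898715836604 nose [0.0119 0.0754]
```

```bash
python3 -c "
from plant import robot
print(robot.get_obs()['time']);print(robot.finish_job())"
```

```text
30.25
the job is handed in; nothing more can be done
None
```

The job is done and handed in at about 30 s of the 67 s allowed; the hand-in gave no verdict.

I gripped each lever post in turn (left, then right) and swung it in along its arc. Both stopped solidly at jig x ≈ -60 mm, with about 10 N of push. Only then did I grip the crank and turn the cam counter-clockwise from about 3.06 to 6.28 rad. I then let go and moved the arm clear.

**Last checks, with the arm away:**

| Item | Measured | Expected |
|---|---|---|
| Module centre (jig x, y) | (0.9, -0.5) mm | (0, 0) mm |
| Left lever post (jig x, y) | (-60.9, 24.8) mm | (-60.5, 26) mm |
| Right lever post (jig x, y) | (-61.5, -25.0) mm | (-60.5, -26) mm |
| Cam angle from square on | 0.02 rad | 0 rad |
| Contact block rear face (jig y) | 75.2 mm | 75 mm at full 10 mm travel |

The tub and plug look unmoved in the before and after top and side views, judged by eye.

**Disagreements:**
- Triangulated post-top heights came out 2 to 6 mm low (62.8 mm against 69 mm for the right lever post in the last check).
- In the first wrist view the left lever's pivot and post were 4 to 5 pixels from where I predicted; I took this as calibration error.
- The 0.02 rad cam reading is within the measuring error of about 0.03 rad.

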